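Clamp a resin mount in the quick-release vice

TASK

The maroon resin mount has to be held for scribing: lay it flat on the rail of the blue vice between the two jaws, hold the red thumb release down and slide the jaw up so that it pushes the mount firmly home against the end jaw with the sprung pad pressed well in, then let the release spring back up so that the jaw is locked with the mount clamped tight. Do not crush the mount, and leave the other mounts and things where they are.

Things in the scene. Friction and masses are not known exactly. Their poses are not given: they have to be found in the camera images.
- maroon_mount: dark maroon resin mount, an upright cylinder 30 mm in diameter, 16 mm tall, 15 to 31 g, white paper square on top; origin at the centre of its underside, z up. It starts upright on a 3 mm thick grey mat among two other mounts, centres at least 60 mm apart
- vice: blue quick-release vice, fixed to the desk; origin at the centre of its underside, x along its rail from the sliding jaw towards the end jaw, z up. Base 206 x 64 x 12 mm. Rail: flat steel strip 40 mm wide along x, its top 30 mm above the origin. The mount is clamped lying flat on it, on the centre line y = 0. No part stands higher than 76 mm above the desk
- rail_mid (a point): point on the rail's top, at x = y = 0 of the vice (axes alike). The end jaw beyond it (+x) is a steel V, two faces 30 degrees off square, 16 mm high, 32 mm wide, on a block 50 mm wide and 18 mm high. It is screwed down at a setting that differs each time and is not reported: a mount seated in the V has its centre somewhere between x = 0.025 and 0.045, to be found by feel
- jaw (a joint): travel of the sliding jaw along the vice's +x (m), 0 wide open, limit 0.100, starts between 0 and 0.018. Machined saddle 48 mm long (x), 56 mm wide, top 46.5 mm above the desk, centre at x = -0.070 + travel. Friction 1 to 2 N while the release is down; with it up a latch pin stands between rack teeth 5 mm apart and the jaw is locked both ways. On letting go it may run back up to 5 mm
- release (a joint): red thumb release on top of the sliding jaw (m; 0 = up, 0.007 = fully down; spring 3 N when up to 7 N when down). The latch is free from about 4.5 mm down. Let go, it comes fully up only when the pin has dropped between two teeth (otherwise it stays about 3 to 4 mm down)
- release_top (a point): centre of the flat thumb rest of the red release, 67 mm above the desk when up, 5 mm behind (-x) the saddle's centre. The release is 34 mm long along the rail, 18 mm wide and stands 20 mm above the saddle when up, 13 mm when down: it can be pinched across its width, pushed down and along. A toe 8 mm high at its front (+x) end, rear face 13 mm ahead of this point, can be pushed with closed fingers
- jaw_pad: dark pad, 30 mm wide, on the front of the sliding jaw. Origin at the vice frame's x = -0.070 + jaw travel - pad travel, y = z = 0; its flat front face lies 40 mm ahead (+x), 31 to 46 mm above the desk. A spring holds it out: 3 N plus 1.2 N per mm pressed in, dead stop at 10 mm. To stay tight after the run-back press it in 6 to 9 mm before letting go (a push of 12 to 15 N with friction)
- green_mount: bystander: dark green resin mount, 30 mm in diameter, 13 mm tall; origin under its centre
- tall_black_mount: bystander: black resin mount, 30 mm in diameter, 19 mm tall; origin under its centre
- loupe: bystander: black stand loupe, 40 mm in diameter, 36 mm tall; origin under its centre
- oil_bottle: bystander: small bottle with a tall black cap, 31 mm wide, 79 mm tall; origin under its centre
- tweezers: bystander: steel tweezers lying on the desk, 120 mm long; origin under their centre
There are look-alikes about, which are no part of the job. What is shaped like the maroon_mount but turquoise is not meant.

How it is judged:
By the outcome, as a careful person would: the job done as asked, in the order asked, and still so for the second after the job is handed in, with the robot touching nothing.
It also fails if it takes over 58 s, if anything falls off the work surface, if the arm or the gripper's body presses on something with over 40 N, if the wrist force passes 120 N, or if a joint passes its speed limit or range.

ROBOT

A 7-joint arm with a two-finger parallel gripper is mounted at the origin on a cart in front of the work surface, level with it; the furniture and walls round the work are solid. World frame = base frame: x ahead of the robot, y to its left, z up, the work surface at z = 0. Lengths are in mm, angles in rad, forces in N, time in s.
With the tool pointing down it reaches from about 400 to 925 mm from the base axis. Payload 5.6 kg.
Tool frame: the origin (TCP) lies between the finger pads; the fingertips stand 25 mm ahead of it and the grasp point (between the pads) lies 6 mm ahead of it; z points along the fingers, y is the line along which they close (so a half turn about z gives the same grasp; the last joint's range is limited). The gripper opens to 85 mm and grips with 20 to 120 N. Pads are 22 mm wide; open, the fingers measure 114 mm over their backs; the gripper's body (76 mm by 85 mm) begins 54 mm behind the grasp point. The pads swing forward as they close: fully open they stand 13 mm farther back than shut.
Start: joints at [-1.366, 0.468, -0.012, 1.603, 0.006, 1.071, -0.056], TCP at [159.466, 630.141, 256.29] pointing down, gripper open.
Joint ranges: [-2.53, 2.53], [-0.31, 2.02], [-1.57, 1.55], [0.28, 2.44], [-1.29, 4.43], [0.15, 1.84], [-2.92, 2.92]. Speed limits (rad/s): [2.57, 2.57, 3.14, 3.14, 3.14, 3.14, 3.14].

INTERFACE

Orientations are given as a unit quaternion [x, y, z, w].
In Python, from bench import arm gives the robot as it stands. Calls block until the motion is done:
- arm.reach(position, orientation): joint-space move of the TCP to a pose.
- arm.move_l(position, attitude=None, speed=150, max_force=None): straight line of the TCP; attitude=None keeps the orientation; speed is the mean speed in mm/s. With max_force (N) it stops when the force on the tool has changed by that much, and returns True; else False.
- arm.set_joints(angles): joint-space move.
- arm.move_gripper(opening, effort=None): opening from 0.0 (shut) to 1.0 (fully open); effort is the grip in N (None keeps the last); returns when the fingers have stopped.
- arm.hold(seconds).
- arm.solve_ik(position, orientation): joint angles nearest the present ones, or None.
- arm.read_camera(name): name is "scene" or "top" or "wrist"; returns a dict with "pixels" (400x640x3 uint8, red, green, blue), "depth" (400x640 float32, mm along the optical axis (not along the pixel's ray), 0 where there is no reading), "K" (3x3 intrinsics, pixels), "R" (3x3) and "t" (3): a world point X has camera coordinates R X + t; the wrist camera has in their place "T_tool_cam" (4x4, takes a point from camera to tool coordinates, whose origin is the TCP and whose axes are the flange's). Camera axes: x right, y down, z forward; pixel columns grow to the right and rows downward; lengths in mm; the calibration is good to about 2 mm. A picture is of the moment at which its call begins: read the wrist's pose just before it.
A pose or a line that the arm cannot do raises arm.PlanningError and nothing moves.
- arm.sign_off(): hands the job in; it is judged then, once.
Readings, each from a call of its own:
- arm.current_time_s(): time.
- arm.current_q(): joint angles.
- arm.current_qd(): joint speeds.
- arm.current_joint_torque(): joint torques, N m.
- arm.current_ee_pos(): TCP position.
- arm.current_tool_rot(): TCP orientation.
- arm.current_ft_force(): force on the tool from outside, world axes, zero at the start.
- arm.current_moment(): the same for the moment, N m.
- arm.current_grip_width(): opening from 0.0 (shut) to 1.0 (fully open).
- arm.current_grasp_force(): force on a finger pad.
Only numpy, scipy, OpenCV 4.12 (cv2) and the standard library are available. Lean on these libraries where they do the work, as an engineer would, in place of code of your own. Each camera call takes 0.05 s, during which the arm holds its last target. There are 200 camera calls.

## Working session

There is one attempt and no reset: what is moved stays moved. The work goes in short steps, each a Python script; the robot and the scene stay as the last script left them, time stands still between calls to the robot, and variables do not carry over. Pictures are saved under pics/ and viewed, at most 10 in all, crops included, and the job is handed in when it is done.

```bash
ls; mkdir -p pics
python3 - <<'E'
from bench import arm
import cv2,numpy as np
for n in("scene","top"):
    d=arm.read_camera(n); np.savez(f"{n}.npz",**{k:np.asarray(v) for k,v in d.items()})
    cv2.imwrite(f"pics/{n}1.png",d["pixels"][:,:,::-1]); print(n,d["K"].tolist(),np.round(d["R"],3).tolist(),d["t"])
print(arm.current_time_s(),arm.current_tool_rot())
E
```

```text
pics
scene [[518.3970187020839, 0.0, 322.6078237477517], [0.0, 518.3970187020839, 196.5865616103473], [0.0, 0.0, 1.0]] [[-0.592, -0.806, 0.019], [-0.419, 0.288, -0.861], [0.689, -0.518, -0.508]] [ 462.75164902  223.93804515 1063.34311065]
top [[421.31402358273573, 0.0, 313.9602521235805], [0.0, 421.31402358273573, 201.65315463965734], [0.0, 0.0, 1.0]] [[-0.022, -1.0, 0.012], [-0.997, 0.021, -0.071], [0.071, -0.013, -0.997]] [203.5333892  509.61054743 875.90984684]
0.1 [ 1.23595901e-01  9.92332315e-01 -7.92126399e-04 -3.95096874e-05]
```

View pics/top1.png

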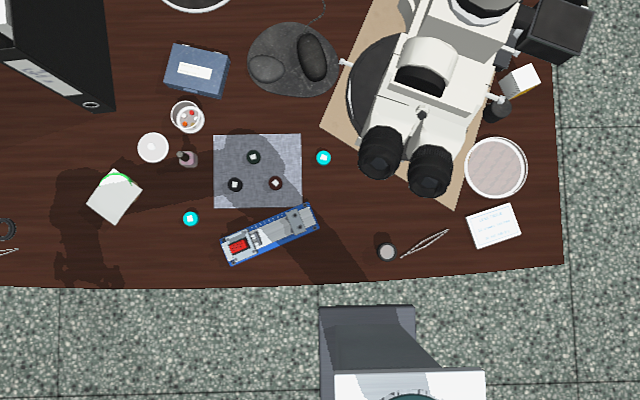

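View pics/scene1.png

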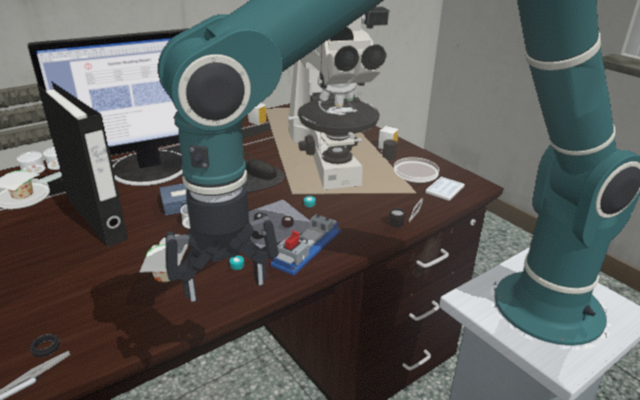

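The top view shows the vice, with the red release at about (237,246) and the end jaw at about (297,222). Three mounts stand on the grey mat, at (276,183), (235,184) and (253,157). Candidates for the maroon mount: (276,183) reddish, (235,184) dark, (253,157) dark, and the turquoise ones at (323,157) and (190,218), which are excluded. I'll take (276,183) and check it in a crop.

```bash
cat > h.py <<'E'
import numpy as np,cv2
def ray(d,uv,z):
    """pixel(s) -> world point on the plane at height z (fixed cameras)"""
    uv=np.atleast_2d(uv).astype(float)
    R,t=np.asarray(d["R"]),np.asarray(d["t"]); c=-R.T@t
    v=np.c_[uv,np.ones(len(uv))]@np.linalg.inv(d["K"]).T@R
    return c+v*((z-c[2])/v[:,2])[:,None]
def big(m):
    c=max(cv2.findContours(m.astype(np.uint8),cv2.RETR_EXTERNAL,cv2.CHAIN_APPROX_NONE)[0],key=cv2.contourArea)
    return c[:,0,:]
E
python3 - <<'E'
from h import *
d=dict(np.load("top.npz")); p=d["pixels"]; x0,y0=205,130
cv2.imwrite("pics/crop.png",cv2.resize(p[y0:275,x0:335,::-1],None,fx=4,fy=4,interpolation=cv2.INTER_CUBIC))
hsv=cv2.cvtColor(p,cv2.COLOR_RGB2HSV)
roi=np.zeros(p.shape[:2],bool); roi[195:270,210:330]=1
blue=roi&(hsv[...,0]>100)&(hsv[...,0]<125)&(hsv[...,1]>120)&(hsv[...,2]>60)
blue=cv2.morphologyEx(blue.astype(np.uint8),cv2.MORPH_CLOSE,np.ones((9,9)))
w=ray(d,big(blue),12)
print("vice",cv2.minAreaRect(w[:,:2].astype(np.float32)))
red=roi&((hsv[...,0]<8)|(hsv[...,0]>172))&(hsv[...,1]>180)&(hsv[...,2]>110)
r=ray(d,big(red),67); print("red",cv2.minAreaRect(r[:,:2].astype(np.float32)))
for (u,v),z in(((276,183),19),((235,184),20),((253,157),20)):
    m=np.zeros(p.shape[:2],bool); m[v-7:v+8,u-7:u+8]=1; g=p.min(2)>150
    c=big(m&g); print(u,v,len(c),ray(d,c.mean(0),z)[0], p[v-5:v+8,u-5:u+6].reshape(-1,3)[p[v-5:v+8,u-5:u+6].reshape(-1,3).max(1)<90].mean(0))
E
```

```text
vice ((448.9156188964844, 288.75323486328125), (63.56940460205078, 205.92123413085938), 22.03224754333496)
red ((425.5100402832031, 346.33001708984375), (17.698320388793945, 30.980152130126953), 22.742359161376953)
276 183 13 [556.44297333 273.8834054   19.        ] [55.8        32.72941176 29.57647059]
235 184 17 [554.85392069 360.51159638  20.        ] [31.18181818 31.64646465 34.03030303]
253 157 16 [613.22670208 320.52987143  20.        ] [31.31111111 43.3        38.7       ]
```

View pics/crop.png

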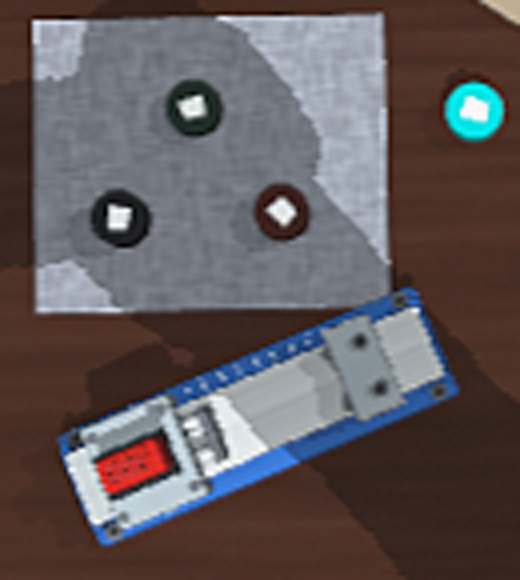

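The crop confirms it: the maroon mount is at crop (282,211), which is image (275.5,183). The green one is at crop (194,107), the black one at (120,218) and the turquoise one at (474,110). The jaw with the red release is on the left of the vice and the V jaw is on the right. I'll go above the mount and check from there with the wrist camera.

```bash
cat >> h.py <<'E'
from scipy.spatial.transform import Rotation as Rt
def q(phi):
    "tool down, tool y at angle phi (deg) in the world"
    th=np.radians((phi+90)/2); return np.array([np.cos(th),np.sin(th),0,0])
def wray(d,pos,quat,uv,z):
    "wrist camera pixels -> world on plane z"
    T=np.asarray(d["T_tool_cam"]); R=Rt.from_quat(quat).as_matrix()
    c=R@T[:3,3]+pos; uv=np.atleast_2d(uv).astype(float)
    v=np.c_[uv,np.ones(len(uv))]@np.linalg.inv(d["K"]).T@(R@T[:3,:3]).T
    return c+v*((z-c[2])/v[:,2])[:,None]
E
python3 - <<'E'
from h import *; from bench import arm
Q={f:q(f) for f in(22,202)}
for f in Q:
    print(f,Rt.from_quat(Q[f]).as_matrix()[:,1].round(3))
    for P in([540,275,230],[556.4,273.9,31],[425,346,70]):
        s=arm.solve_ik(P,Q[f]); print(None if s is None else np.round(s,2))
f=min(Q,key=lambda f:abs(np.subtract(arm.solve_ik([540,275,230],Q[f]),arm.current_q())).max())
print("use",f); arm.reach([530,280,230],Q[f]); arm.move_gripper(0.6)
pos,qt=arm.current_ee_pos(),arm.current_tool_rot(); d=arm.read_camera("wrist")
np.savez("w1.npz",pos=pos,qt=qt,**{k:np.asarray(v) for k,v in d.items()}); cv2.imwrite("pics/w1.png",d["pixels"][:,:,::-1])
print(pos,arm.current_time_s(),arm.current_grip_width(),np.round(d["T_tool_cam"],3).tolist())
E
```

```text
22 [0.927 0.375 0.   ]
[-0.81  0.43  0.37  1.76 -0.18  0.98  0.02]
[-0.73  0.73  0.29  1.81 -0.32  0.65  0.14]
[-0.92  0.57  0.23  1.98 -0.21  0.61 -0.17]
202 [-0.927 -0.375  0.   ]
[-0.34  0.44 -0.24  1.73  0.12  0.99  2.9 ]
[-0.26  0.75 -0.33  1.78  0.36  0.68  2.72]
[-0.46  0.6  -0.36  1.95  0.33  0.65  2.5 ]
use 22
[529.90416946 280.12185474 230.00759281] 2.4333 0.6016230199432133 [[0.001, -0.962, -0.273, 67.852], [1.0, 0.001, -0.0, -0.394], [0.001, -0.273, 0.962, -117.743], [0.0, 0.0, 0.0, 1.0]]
```

View pics/w1.png

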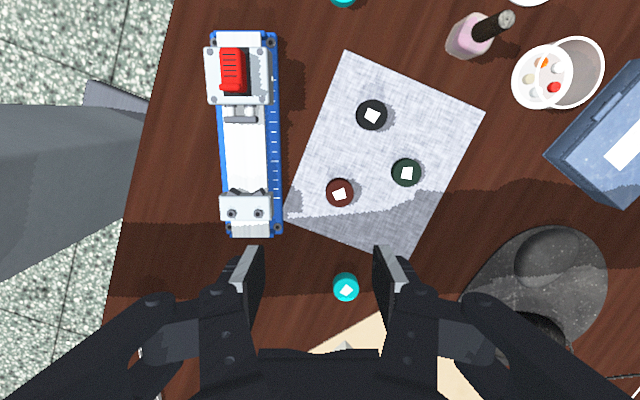

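The wrist view shows the maroon mount at (340,192), black at (371,115) and green at (405,172). The vice stands upright in the image at x of about 205–283, with the red release at (234,70) and the V jaw at (245,208). I'll measure from this view.

Run:
```python
from h import *
d=dict(np.load("w1.npz")); p=d["pixels"]; W=lambda uv,z:wray(d,d["pos"],d["qt"],uv,z)
hsv=cv2.cvtColor(p,cv2.COLOR_RGB2HSV); I=p.astype(int)
def box(a,b,c,e): m=np.zeros(p.shape[:2],bool); m[b:e,a:c]=1; return m
c=big(box(320,172,360,212)&(p.max(2)<110)&(I[...,0]>I[...,1]+12)|box(330,182,350,202)&(p.min(2)>150))
(cc,r)=cv2.minEnclosingCircle(c); print("maroon px",cc,r,W(cc,19)[0], "paper",W(big(box(330,180,352,205)&(p.min(2)>150)).mean(0),19)[0])
b=box(195,20,290,245)&(hsv[...,0]>100)&(hsv[...,0]<125)&(hsv[...,1]>150)&(hsv[...,2]>60)
b=cv2.morphologyEx(b.astype(np.uint8),cv2.MORPH_OPEN,np.ones((2,2))); b=cv2.morphologyEx(b,cv2.MORPH_CLOSE,np.ones((41,41)))
print("vice",cv2.minAreaRect(W(big(b),12)[:,:2].astype(np.float32)))
r=cv2.minAreaRect(W(big(box(200,35,270,105)&((hsv[...,0]<8)|(hsv[...,0]>172))&(hsv[...,1]>180)),67)[:,:2].astype(np.float32)); print("red",r)
# depth points in vice frame, profile along centre line
y,x=np.mgrid[20:245,195:290]; z=d["depth"][20:245,195:290].ravel()
uv=np.c_[x.ravel(),y.ravel(),np.ones(x.size)]; C=uv@np.linalg.inv(d["K"]).T*z[:,None]
T=d["T_tool_cam"]; X=(C@T[:3,:3].T+T[:3,3])@Rt.from_quat(d["qt"]).as_matrix().T+d["pos"]
a=np.radians(-68); e=np.array([np.cos(a),np.sin(a)]); D=X[:,:2]-[448.9,288.75]; vx=D@e; vy=D@[-e[1],e[0]]
for lo in range(-105,100,4):
    s=(vx>=lo)&(vx<lo+4)&(abs(vy)<6)&(z>0)
    if s.any(): print(lo,np.percentile(X[s,2],[10,50,90]).round(0),end="; ")
s=(X[:,2]>60)&(X[:,2]<72); print("\nred depth",vx[s].min(),vx[s].max(),vy[s].min(),vy[s].max())
s=(abs(X[:,2]-12)<3); print("base",np.percentile(vx[s],[.5,99.5]),np.percentile(vy[s],[.5,99.5]))
```

```text
maroon px (339.4696960449219, 191.89393615722656) 14.595298767089844 [555.23766185 276.25456194  19.        ] paper [556.02587485 274.24891334  19.        ]
vice ((450.26971435546875, 287.50048828125), (64.1521224975586, 210.03541564941406), 22.12879753112793)
red ((425.9786376953125, 347.0689697265625), (22.495620727539062, 32.593135833740234), 22.077085494995117)
-101 [26. 30. 31.]; -97 [29. 30. 31.]; -93 [29. 30. 32.]; -89 [29. 30. 31.]; -85 [44. 46. 48.]; -81 [65. 66. 68.]; -77 [66. 67. 68.]; -73 [66. 67. 68.]; -69 [67. 67. 69.]; -65 [66. 67. 68.]; -61 [67. 67. 68.]; -57 [66. 68. 68.]; -53 [67. 75. 76.]; -49 [48. 74. 76.]; -45 [46. 47. 48.]; -41 [46. 47. 48.]; -37 [30. 36. 46.]; -33 [30. 30. 40.]; -29 [30. 31. 46.]; -25 [45. 46. 47.]; -21 [30. 38. 46.]; -17 [30. 31. 32.]; -13 [30. 30. 31.]; -9 [29. 30. 31.]; -5 [29. 30. 31.]; -1 [29. 30. 31.]; 3 [29. 30. 31.]; 7 [29. 30. 31.]; 11 [29. 30. 31.]; 15 [30. 30. 32.]; 19 [29. 30. 31.]; 23 [30. 31. 31.]; 27 [30. 30. 31.]; 31 [30. 30. 31.]; 35 [29. 30. 31.]; 39 [30. 30. 32.]; 43 [29. 30. 31.]; 47 [30. 42. 48.]; 51 [47. 48. 49.]; 55 [48. 48. 49.]; 59 [48. 48. 49.]; 63 [48. 48. 49.]; 67 [48. 48. 49.]; 71 [46. 48. 49.]; 79 [30. 30. 31.]; 83 [30. 31. 31.]; 87 [30. 31. 32.]; 91 [29. 30. 31.]; 95 [29. 30. 31.]; 
red depth -79.74027594841077 -45.92474311657386 -9.416229680348374 8.683972668693196
base [-100.95341666  100.59655732] [-31.80380252  31.53803343]
```

```bash
cat >> h.py <<'E'
E0=np.array([np.cos(np.radians(-68)),np.sin(np.radians(-68))]); VC=np.array([449.2,288.6]); Q22=q(22)
def V(x,y,z): return list(VC+x*E0+y*np.array([-E0[1],E0[0]]))+[z]
def snap(arm,n):
    pos,qt=arm.current_ee_pos(),arm.current_tool_rot(); d=arm.read_camera("wrist")
    np.savez(n+".npz",pos=pos,qt=qt,**{k:np.asarray(v) for k,v in d.items()}); cv2.imwrite(f"pics/{n}.png",d["pixels"][:,:,::-1])
E
python3 - <<'E'
from h import *; from bench import arm
arm.move_l([556,274.4,70],speed=200)
print(arm.move_l([556,274.4,31.5],speed=80,max_force=5),arm.current_ee_pos(),arm.current_ft_force())
arm.move_gripper(0.2,25); print(arm.current_grip_width(),arm.current_grasp_force(),arm.current_ft_force())
arm.move_l([556,274.4,125],speed=150)
print(arm.current_grip_width(),arm.current_grasp_force())
arm.move_l(V(6,0,125),speed=150); arm.move_l(V(6,0,64),speed=150)
print(arm.move_l(V(6,0,57),speed=20,max_force=3),arm.current_ee_pos(),arm.current_ft_force(),arm.current_time_s())
snap(arm,"w2")
E
```

```text
False [555.99412658 274.22070311  31.11566656] [0.2077245  0.13976221 1.01790916]
0.33432140046432257 24.795321822166443 [-0.06543683 -0.33760618  1.46345713]
0.33638185289805095 24.685634672641754
True [452.16534543 283.54503548  59.00566816] [-0.84432621 -0.7854005   5.08304874] 6.8833
```

View pics/w2.png

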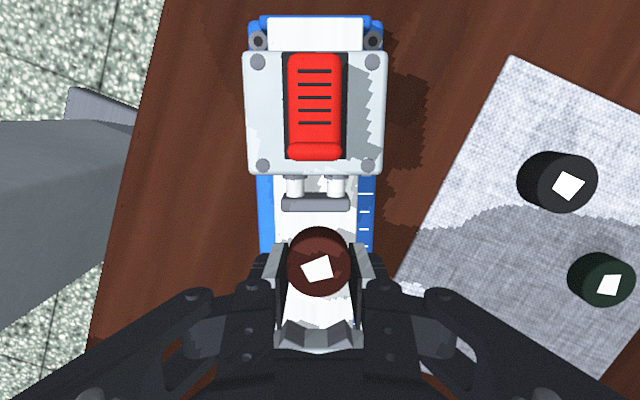

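The mount (318,262) sits on the rail's centre line, between the pad (316,203) and the V (318,335). I'll let go, then pinch the release.

Run:
```python
from h import *; from bench import arm
arm.move_gripper(0.5); p=arm.current_ee_pos()
arm.move_l([p[0],p[1],115],speed=120)
arm.move_l(V(-65.5,0,115),speed=150); arm.move_l(V(-65.5,0,88),speed=120)
print(arm.move_l(V(-65.5,0,80),speed=40,max_force=5),arm.current_ee_pos(),arm.current_ft_force())
f0=np.array(arm.current_ft_force())
arm.move_gripper(0.0,60); print(arm.current_grip_width(),arm.current_grasp_force(),np.array(arm.current_ft_force())-f0)
snap(arm,"w3")
for z in(77,75,73.5,72.5):
    s=arm.move_l(V(-65.5,0,z),speed=30,max_force=15); print(z,s,arm.current_ee_pos()[2],arm.current_ft_force()[2],arm.current_time_s())
    if s: break
```

```text
False [424.67232061 349.28976218  80.01652766] [-0.0824422   0.35456228  0.11831485]
0.18698467791430726 60.7930862903595 [-1.0443878  -1.81723236  3.10089588]
77 False 77.03506730928645 4.962557415195634 9.8417
75 False 75.12284520618158 6.145032859172253 10.0917
73.5 False 73.74163127785732 6.970346124509509 10.3417
72.5 False 73.43289887901246 12.395996986264018 10.5917
```

View pics/w3.png

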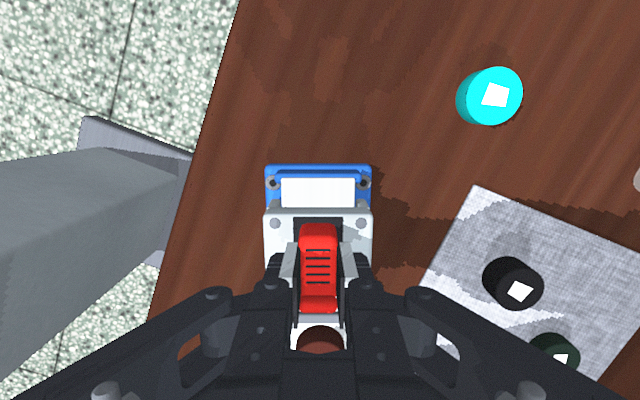

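The red release (318,268) is pinched squarely and pressed to its stop. The mount is still on the rail at (320,340). Now I'll slide the jaw, watching the force.

Run:
```python
from h import *; from bench import arm
Z=73.1; F=lambda: -np.array(arm.current_ft_force())[:2]@E0
X=lambda: (np.array(arm.current_ee_pos())[:2]-VC)@E0
arm.move_l(V(-65.5,0,Z),speed=20); print(X(),F(),arm.current_ft_force()[2])
s=False
for x,sp in((-62,20),(-55,30),(-45,40),(-38,40),(-34,30)):
    s=arm.move_l(V(x,0,Z),speed=sp,max_force=7); print(x,s,round(X(),2),round(F(),2),np.round(arm.current_ft_force(),1))
    if s: break
while not s and x<-20 and F()<7:
    x+=1; arm.move_l(V(x,0,Z),speed=15); print(x,round(X(),2),round(F(),2),round(arm.current_ft_force()[2],1))
print(arm.current_time_s(),arm.current_ee_pos())
```

```text
-65.64156793043918 -0.23378101442106403 7.621712956798478
-62 False -62.22 -0.71 [-3.3 -2.1  7.1]
-55 False -54.89 -1.12 [-3.9 -2.8  8.1]
-45 False -44.61 -0.75 [-2.8 -1.9  7.9]
-38 False -37.67 -1.06 [-2.3 -2.1  7.3]
-34 False -33.93 0.4 [-2.9 -0.7  7.1]
-33 -33.32 1.58 6.6
-32 -32.44 1.54 6.8
-31 -31.5 1.2 7.1
-30 -30.5 0.92 6.5
-29 -29.47 0.69 7.1
-28 -28.52 0.49 7.0
-27 -27.52 0.36 6.1
-26 -26.69 1.6 6.4
-25 -26.34 1.92 7.8
-24 -25.81 3.87 7.0
-23 -25.18 4.92 6.7
-22 -24.51 5.39 6.6
-21 -23.82 5.99 6.2
-20 -23.2 6.8 6.5
16.0583 [440.39472564 310.06493709  73.65353805]
```

The pad met the seated mount near x = -25.8, so it is pressed in about 2.5 mm. I'll carry on to about 8 mm.

Run:
```python
from h import *; from bench import arm
Z=73.0; F=lambda: -np.array(arm.current_ft_force())[:2]@E0
X=lambda: (np.array(arm.current_ee_pos())[:2]-VC)@E0
x=-20
while X()<-17.9 and F()<14 and x<-5:
    x+=1; arm.move_l(V(x,0,Z),speed=15); print(x,round(X(),2),round(F(),2),round(arm.current_ft_force()[2],1),round(arm.current_ee_pos()[2],2))
arm.hold(0.3); print(X(),F(),arm.current_time_s()); snap(arm,"w4")
```

```text
-19 -22.48 7.39 6.8 73.56
-18 -21.82 8.55 6.4 73.61
-17 -21.12 8.57 6.9 73.62
-16 -20.44 9.81 7.3 73.64
-15 -19.78 10.38 6.3 73.67
-14 -19.13 11.35 6.7 73.71
-13 -18.44 11.29 6.3 73.72
-12 -17.76 12.82 7.7 73.73
-17.74668796625851 12.155425667846457 18.3583
```

View pics/w4.png

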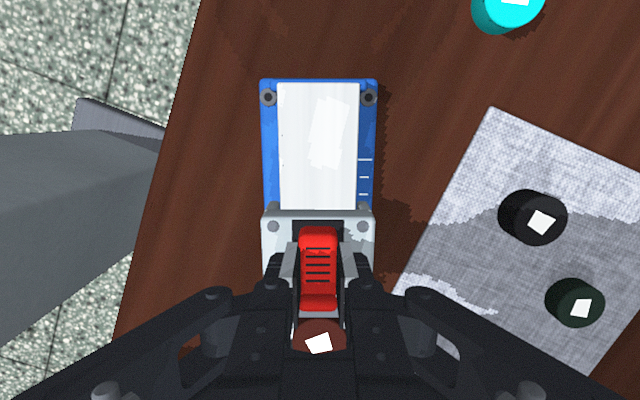

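The mount (318,338) is seated and the jaw is pressing at about 12.5 N with about 8 mm of pad travel. I'll raise the release gently, ease back until the pin drops, then let go.

Run:
```python
from h import *; from bench import arm
F=lambda: -np.array(arm.current_ft_force())[:2]@E0
X=lambda: (np.array(arm.current_ee_pos())[:2]-VC)@E0
def say(n): print(n,round(X(),2),round(F(),2),round(arm.current_ft_force()[2],1),round(arm.current_ee_pos()[2],2))
x=-12
for z in(74.5,76,77,78): arm.move_l(V(x,0,z),speed=15); say(("z",z))
while x>-25 and F()>1: x-=1; arm.move_l(V(x,0,78 if arm.current_ee_pos()[2]<78.5 else 80),speed=20); say(x)
arm.move_l(V(x,0,80),speed=20,max_force=8); say("up")
print(arm.current_time_s())
```

```text
('z', 74.5) -17.77 12.29 5.3 75.18
('z', 76) -17.77 13.17 5.1 76.62
('z', 77) -17.77 13.4 2.1 77.3
('z', 78) -17.75 12.36 -2.5 77.81
-13 -18.62 12.74 2.4 78.21
-14 -19.11 11.18 3.0 78.37
-15 -19.66 9.83 4.1 78.35
-16 -20.24 9.89 4.6 78.32
-17 -20.52 8.02 4.1 78.3
-18 -20.75 5.61 4.4 78.25
-19 -20.92 5.55 5.1 78.17
-20 -21.09 4.58 3.4 78.01
-21 -21.28 4.47 2.5 77.88
-22 -21.64 2.25 0.8 77.81
-23 -23.4 4.89 3.2 77.77
-24 -25.23 4.74 4.8 78.36
-25 -25.63 4.05 4.2 78.26
up -25.47 4.54 3.4 80.18
22.9083
```

The jaw slipped one tooth back while I was holding the release partly down. I'll press again, push to 8 mm, and this time simply open the fingers.

Run:
```python
from h import *; from bench import arm
F=lambda: -np.array(arm.current_ft_force())[:2]@E0
X=lambda: (np.array(arm.current_ee_pos())[:2]-VC)@E0
def say(n): print(n,round(X(),2),round(F(),2),round(arm.current_ft_force()[2],1),round(arm.current_ee_pos()[2],2))
x=-25
for z in(78,76,74,73): arm.move_l(V(x,0,z),speed=20,max_force=12); say(("z",z))
while X()<-17.7 and F()<14.5 and x<-5:
    x+=1; arm.move_l(V(x,0,73),speed=20); say(x)
arm.move_gripper(0.5); say("open"); arm.hold(0.2); snap(arm,"w5"); print(arm.current_time_s())
```

```text
('z', 78) -25.45 4.1 4.7 78.13
('z', 76) -25.47 4.16 4.8 76.22
('z', 74) -25.51 3.88 5.7 74.37
('z', 73) -25.51 3.9 7.1 73.51
-24 -24.95 5.68 6.5 73.54
-23 -24.3 5.36 6.5 73.58
-22 -23.64 6.51 7.3 73.58
-21 -22.95 6.83 6.7 73.61
-20 -22.28 7.48 7.3 73.66
-19 -21.62 7.02 6.3 73.66
-18 -20.92 8.9 6.9 73.67
-17 -20.27 8.85 8.0 73.7
-16 -19.59 9.74 8.0 73.74
-15 -18.91 11.61 6.8 73.75
-14 -18.24 11.31 6.7 73.77
-13 -17.58 13.24 6.3 73.79
open -11.79 -0.28 -0.4 72.88
27.5333
```

View pics/w5.png

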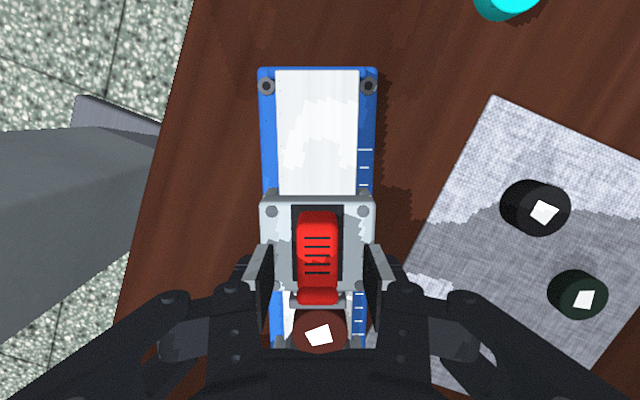

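The fingers are clear of the release (318,250). I'll retreat and check the release height and pad gap from above.

```bash
cat > chk.py <<'E'
from h import *; from bench import arm
def chk(n):
    snap(arm,n); d=dict(np.load(n+".npz")); p=d["pixels"]
    y,x=np.mgrid[0:400,0:640]; z=d["depth"].ravel()
    C=np.c_[x.ravel(),y.ravel(),np.ones(x.size)]@np.linalg.inv(d["K"]).T*z[:,None]
    T=d["T_tool_cam"]; X=(C@T[:3,:3].T+T[:3,3])@Rt.from_quat(d["qt"]).as_matrix().T+d["pos"]
    D=X[:,:2]-VC; vx=D@E0; vy=D@[-E0[1],E0[0]]
    for lo in range(-60,56,2):
        s=(vx>=lo)&(vx<lo+2)&(abs(vy)<6)&(z>0)&(X[:,2]<90)
        if s.any(): print(lo,np.percentile(X[s,2],[10,50,90]).round(1),end="; ")
    s=(X[:,2]>58)&(X[:,2]<71)&(abs(vy)<7)&(vx<-5)&(vx>-60); print("\nflat red",np.median(X[s,2]),vx[s].min(),vx[s].max())
    s=(abs(X[:,2]-46.5)<1.5)&(abs(abs(vy)-20)<5)&(vx<10); print("saddle x",np.percentile(vx[s],[1,99]))
    ys,xs=np.where((p.min(2)>0)); return p
E
python3 - <<'E'
from chk import *
p=arm.current_ee_pos(); arm.move_l([p[0],p[1],110],speed=150); arm.move_l(V(10,0,200),speed=200)
p=chk("w6"); cv2.imwrite("pics/w6c.png",cv2.resize(p[60:260,210:430,::-1],None,fx=2.5,fy=2.5)); print(arm.current_time_s())
E
```

```text
-60 [29.3 30.4 31.2]; -58 [29.7 30.3 31.4]; -56 [29.2 30.2 31.4]; -54 [29.2 30.4 31.5]; -52 [29.9 30.6 31.3]; -50 [29.3 30.1 31.2]; -48 [29.4 30.3 31.3]; -46 [29.1 30.4 31.4]; -44 [29.5 30.2 31.3]; -42 [29.8 30.4 31. ]; -40 [30.3 45.  47.7]; -38 [47.5 48.  49. ]; -36 [54.8 63.9 65.9]; -34 [65.5 66.1 67.1]; -32 [65.9 66.8 67.8]; -30 [65.4 66.4 67.2]; -28 [66.2 66.9 67.6]; -26 [65.7 66.5 67.3]; -24 [65.7 66.7 67.5]; -22 [65.5 66.6 67.6]; -20 [65.8 66.5 67.3]; -18 [66.  67.2 68.1]; -16 [66.  66.7 67.6]; -14 [65.7 66.9 67.6]; -12 [65.6 66.5 67.3]; -10 [65.7 66.7 71.1]; -8 [66.5 73.  74.5]; -6 [73.5 74.6 75.1]; -4 [73.3 73.9 74.5]; 2 [46.8 47.1 47.6]; 4 [46.  46.9 47.8]; 6 [45.5 46.3 47.2]; 8 [42.8 44.  44.7]; 10 [39.9 40.7 42.4]; 12 [30.1 40.  45.7]; 14 [45.1 45.7 46.6]; 16 [44.8 45.6 46.6]; 18 [43.7 46.1 47.3]; 20 [45.4 46.2 47.2]; 22 [45.2 46.3 47.1]; 24 [45.6 46.4 47.4]; 26 [45.5 46.4 47.5]; 28 [45.9 46.7 47.4]; 30 [45.7 46.3 47.2]; 32 [46.3 46.7 47.2]; 34 [45.7 46.6 47. ]; 36 [45.5 46.5 47. ]; 38 [45.5 46.4 47.6]; 40 [45.4 46.3 47. ]; 42 [45.3 46.3 47. ]; 44 [45.4 46.3 47. ]; 46 [45.5 46.3 47.1]; 48 [45.6 46.9 48.5]; 50 [47.6 48.2 49.2]; 52 [47.6 48.2 49.2]; 54 [47.5 48.2 49.5]; 
flat red 66.45493257009889 -35.90797114633785 -7.529322031906203
saddle x [-39.1724191    6.79087299]
28.6
```

View pics/w6c.png

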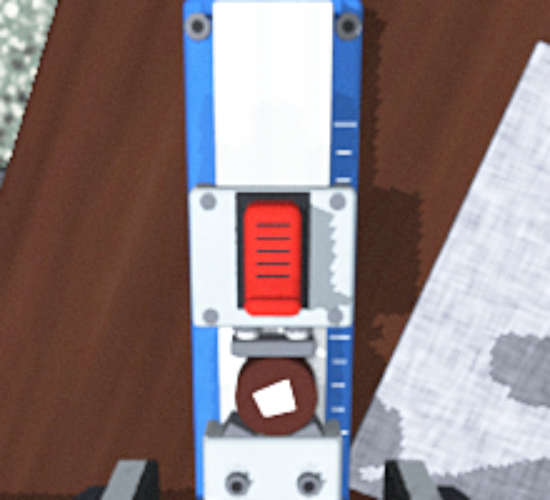

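The crop shows the mount (275,395) seated in the V, with the pad (272,345) flat against it. The release (272,258) is back up at full height, about 66.5 mm against 63–64 mm if the pin were stuck. The pad is about 5 mm in, so the mount is clamped, and I'll hand it in.

```bash
python3 -c "
from bench import arm
print(arm.sign_off())"
```

```text
the job is handed in; nothing more can be done
None
```

The maroon mount is clamped flat against the end jaw, with the pad still pressed in about 5 mm and the release fully up and locked; on the first try the jaw slipped back a tooth, so I pushed it up again, and the job was handed in after about 29 s.

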